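Stand the toppled tea carton back up and slide it home

TASK

The tall tea carton has toppled back against the low caddy. Push it upright onto its base again with the fingertips, then slide it sideways along the front of the caddy until its side rests squarely against the end board, standing between the board's front and back ends. Only push: never pinch or lift it, and leave everything else where it is.

Things in the scene. Friction and masses are not known exactly. Their poses are not given: they have to be found in the camera images.
- carton: Loose cardboard carton, paper band; mm: 60 deep (own x), 100 wide (y), 200 tall (z), 0.3-0.65 kg. Origin: centre of underside. At first leans 28 deg, top away from the robot, back face on the caddy's front top edge, back bottom edge on the table 29 before the caddy; top back edge 177 up, 64 beyond the caddy's front. Within 17 deg of upright it drops onto its base. May tip if pushed above 50 up.
- carton_front_edge (a point): Middle of the carton's front bottom edge (30 mm from the underside's centre along its own -x); 28 mm above the table at the start.
- carton_back_edge (a point): Middle of the carton's back bottom edge (30 mm from the underside's centre along its own +x); on the table at the start.
- caddy: Low open wooden caddy of small pots, fixed: 120 mm deep (x), 440 mm long (y), 55 mm high; nothing in it stands higher. Origin: centre of its underside, on the table. Its +x points away from the robot (turned up to 30 degrees either way), its -x face is the front, +y is left seen from the robot.
- board: End board: wooden, fixed, upright in front of the caddy near its left or right end (it varies), square to it: 150 long (x, from the caddy's front face towards the robot), 18 thick (y), 90 high. Origin: centre of underside, on the table, 190 to one side of the caddy's middle. Axes parallel to the caddy's. The carton belongs on its side facing the caddy's middle. Sizes here in mm.
- tin: Round flat metal tin, loose, 68 mm across, 34 mm high, standing in front of the other end of the caddy from the board. Origin: centre of its underside. Leave alone.
- mug1: White mug, 80 mm across, 85 mm high, behind the caddy (far side). Origin: centre of its underside. Leave alone.
- mug2: White mug like the other, 80 mm across, 85 mm high, also behind the caddy. Origin: centre of its underside. Leave alone.
- spoon: Steel spoon, 150 mm long, flat on the table in front of the caddy, nearer the robot. Origin: centre of its underside. Leave alone.
- jar: Closed jar, 76 mm across, 100 mm high, left on the table. Origin: centre of its underside. Leave alone.
- bowl: Glass bowl, 140 mm across, 60 mm high, right on the table. Origin: centre of its underside. Leave alone.
- bottle: Green bottle, 70 mm across, 220 mm high, far left on the table. Origin: centre of its underside. Leave alone.
There are look-alikes about, which are no part of the job. Of the things like the board, leave any that is yellow; of the rest the smaller one is meant.

How it is judged:
By the outcome, as a careful person would: the job done as asked, in the order asked, and still so for the second after the job is handed in, with the robot touching nothing.
It also fails if it takes over 54 s, if anything falls off the work surface, if the arm or the gripper's body presses on something with over 40 N, if the wrist force passes 120 N, or if a joint passes its speed limit or range.

ROBOT

A 7-joint arm with a two-finger parallel gripper is mounted at the origin on the work surface. World frame = base frame: x ahead of the robot, y to its left, z up, the work surface at z = 0. Lengths are in mm, angles in rad, forces in N, time in s.
With the tool pointing down it reaches from about 350 to 900 mm from the base axis. Payload 8.1 kg.
Tool frame: the origin (TCP) lies midway between the tips of the shut fingers; the grasp point (between the pads) lies 19 mm behind it (r.hold_point_z is the distance from the TCP to the grasp point, in mm); z points along the fingers, y is the direction in which the jaws open and shut (so a half turn about z gives the same grasp; the last joint's range is limited). The gripper opens to 92 mm and grips with 3 to 60 N. Pads are 19 mm wide; open, the fingers measure 130 mm over their backs; the gripper's body (75 mm by 190 mm) begins 47 mm behind the grasp point.
Start: joints at [1.155, 0.434, 0.025, 1.573, -0.012, 1.134, -0.075], TCP at [192.304, -594.694, 226.742] pointing down, gripper open.
Joint ranges: [-2.62, 2.62], [-0.44, 2.09], [-1.27, 1.32], [0.08, 2.57], [-1.32, 4.46], [0.12, 2], [-2.74, 2.74]. Speed limits (rad/s): [2.22, 2.22, 3.01, 3.01, 3.14, 3.14, 3.14].

INTERFACE

Orientations are given as a unit quaternion [x, y, z, w].
In Python, from rig import telemetry, read_camera, camera_info, r gives the robot as it stands.
- The arm moves only by the tool arm_command, never from a script. Its argument "commands" is a list that holds one entry, the list of rows, each a list of 7 numbers: the finger opening in mm, from 0 to 91.8, then the shift along the tool's x, y, z in mm, then the turn, a rotation vector about the tool's x, y, z in degrees. A call has exactly 5 rows; each row is the pose to reach, as a shift and turn from the pose measured when the call began, along the tool's axes at that moment; what a row does not reach only later rows make up. A row lasts 1/8 s, in which the tool goes at most 62.5 mm and 10.7 degrees, less where a joint would pass 70% of its speed; a pose out of reach is approached as far as the arm can. A call with a gripper value outside its range is refused whole. The fingers move at their own pace and stop on an object; the grip force is fixed at half the most. Time passes only in rows, so rows that repeat a pose let the fingers close, or fill a call up. It gives the time, the measured TCP pose, the force and the opening at its end, in the units of the state.
- telemetry.observe(): the state, without advancing time (a new reading comes with each control period).
- read_camera(name): name is "side" or "top" or "wrist"; returns (picture, depth): 480x640x3 uint8, red, green, blue; 480x640 float32, mm along the optical axis (not along the pixel's ray), 0 where there is no reading.
- camera_info(name): a dict with "mtx" (3x3 intrinsics, pixels), "distortion" ([k1, k2, p1, p2, k3] as OpenCV has them; the pictures are not rectified), "xyz" and "attitude" of the camera in the world. Camera axes: x right, y down, z forward; pixel columns grow to the right and rows downward; lengths in mm; the calibration is good to about 2 mm. A picture is of the moment at which its call begins: read the wrist's pose just before it. camera_info takes no time and is no camera call; for the wrist camera it gives the pose at the moment of the call.
- r.sign_off(): hands the job in, once; it reports no verdict.
The state is a dict: "time_s": time; "joints": joint angles; "qd": joint speeds; "tau": joint torques, N m; "position": TCP position; "tool_rot": TCP orientation; "wrist_force": force on the tool from outside, world axes, zero at the start; "ft_torque": the same for the moment, N m; "width": opening from 0.0 (shut) to 1.0 (fully open).
Only numpy, scipy, OpenCV 4.12 (cv2) and the standard library are available. Lean on these libraries where they do the work, as an engineer would, in place of code of your own. Each camera call takes 0.05 s, during which the arm holds its last target. There are 200 camera calls.

## Working session

There is one attempt and no reset: what is moved stays moved. The work goes in short steps, Python scripts to look and compute and a tool call to move; the robot and the scene stay as the last step left them, time stands still between calls to the robot, and variables do not carry over. Pictures are saved under pics/ and viewed, about 8 in all and at most 12, crops included, and the job is handed in when it is done.

Besides the shell and the picture viewer there is one more tool, called by a JSON object that holds its "fn" and its "kwargs", one argument or row to a line. arm_command: Moves the arm, as the interface text tells. Its arguments: {"type":"object","properties":{"commands":{"type":"array","items":{"type":"array","items":{"type":"array","items":{"type":"number"}}}}},"required":["commands"]}

```bash
mkdir -p pics; ls
cat > h.py <<'E'
import numpy as np, cv2
from scipy.spatial.transform import Rotation as R
from rig import telemetry, read_camera, camera_info, r
def cam(n):
    i=camera_info(n); p,d=read_camera(n)
    return i,p,d
def rot(i):
    a=np.array(i["attitude"],float)
    return R.from_quat(a).as_matrix() if a.size==4 else a.reshape(3,3)
def cloud(i,d):
    K=np.array(i["mtx"],float); D=np.array(i["distortion"],float)
    v,u=np.mgrid[0:480,0:640]
    q=cv2.undistortPoints(np.stack([u,v],-1).reshape(-1,1,2).astype(np.float64),K,D).reshape(480,640,2)
    P=np.dstack([q[...,0]*d,q[...,1]*d,d])
    return P@rot(i).T+np.array(i["xyz"])
E
python3 - <<'E'
from h import *
for n in("top","side"):
    i,p,d=cam(n); print(n,i)
    cv2.imwrite(f"pics/{n}0.png",p[...,::-1]); np.savez(f"{n}0.npz",p=p,c=cloud(i,d),d=d)
print(telemetry.observe())
E
```

```text
pics
top {'mtx': array([[434.15609874,   0.        , 315.72914178],
       [  0.        , 434.15609874, 236.18066906],
       [  0.        ,   0.        ,   1.        ]]), 'distortion': array([-0.00331326,  0.        ,  0.        ,  0.        ,  0.        ]), 'xyz': array([ 361.66439241,  -12.236795  , 1042.67946684]), 'attitude': array([-0.69924932,  0.70950207, -0.05507585,  0.06799896])}
side {'mtx': array([[468.03597399,   0.        , 319.20196715],
       [  0.        , 468.03597399, 239.97355361],
       [  0.        ,   0.        ,   1.        ]]), 'distortion': array([-0.08123862,  0.        ,  0.        ,  0.        ,  0.        ]), 'xyz': array([ 37.68075053, 709.79129048, 994.14404107]), 'attitude': array([-0.28187553,  0.89015575, -0.34024093,  0.11137786])}
{'time_s': 0.1, 'joints': array([ 1.15542841,  0.43514363,  0.02500779,  1.57400006, -0.01159905,
        1.13398807, -0.07508929]), 'qd': array([ 8.42607769e-04, -1.84059279e-03, -7.75958035e-04, -1.37663607e-03,
       -6.61115865e-05,  9.81391112e-05, -1.45329732e-04]), 'tau': array([ 4.41107477e-03, -6.69120669e+01,  9.88976620e-01, -3.15140712e+01,
       -6.04483089e-02,  3.75264406e-02,  5.99539226e-05]), 'position': array([ 192.10039455, -594.27177858,  226.03218919]), 'tool_rot': array([ 9.87803639e-01,  1.55703197e-01, -1.78220062e-04, -6.73861485e-04]), 'wrist_force': array([-0.28631851,  0.48377678, -1.00562643]), 'ft_torque': array([0.0036685 , 0.02099797, 0.04493567]), 'width': 1.0011117833818948}
```

View pics/top0.png

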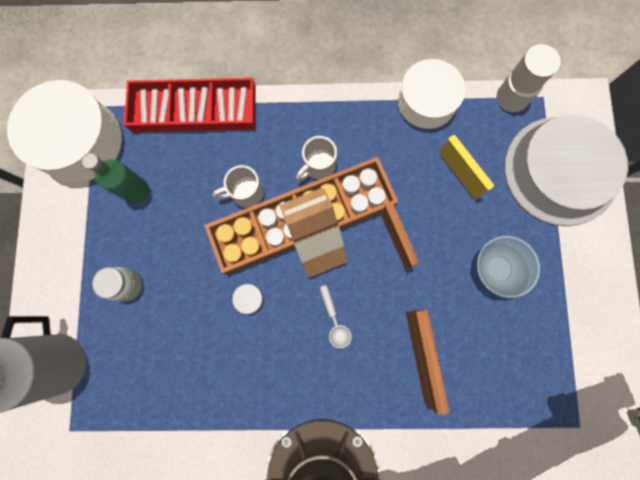

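View pics/side0.png

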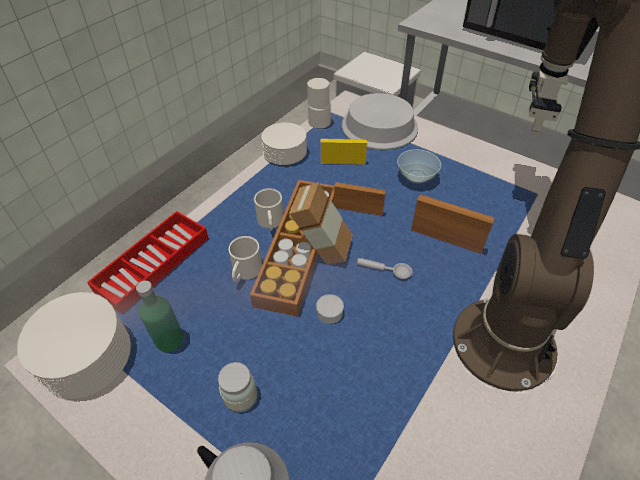

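The top view shows the caddy from about (207,225) to (395,200), with the carton on it near (315,235). The short brown board touches the caddy's right end at (402,235), and the larger brown one at (430,360) and the yellow one are decoys. The tin is at (247,298) and the spoon at (335,315), in front of the carton.

Run:
```python
from h import *
z=np.load("top0.npz"); p,c=z["p"],z["c"]; s=np.load("side0.npz")
hsv=cv2.cvtColor(p,cv2.COLOR_RGB2HSV)
for n,uv in dict(table=(200,350),tin=(247,298),spoonbowl=(340,337),spoontip=(323,290),board=(395,215),board2=(410,262),caddyFL=(222,262),caddyFLtop=(222,268),c1=(305,275),c2=(345,262),ctop=(305,200)).items():
    u,v=uv; print(n,c[v,u].round(0),hsv[v,u])
Z=c[...,2]
def rect(m,nm):
    P=c[m][:,:2].astype(np.float32); q=cv2.minAreaRect(P); print(nm,m.sum(),np.round(q[0],1),np.round(q[1],1),round(q[2],1),np.round(cv2.boxPoints(q),0).tolist()); return q
def comp(m,seed):
    n,l=cv2.connectedComponents(m.astype(np.uint8)); return l==l[seed[1],seed[0]]
for seed,nm in((387,205),"board"),((402,232),"boardb"):
    m=(abs(Z-90)<5); ys,xs=np.nonzero(m[190:280,375:425]); print(nm,len(xs),(xs.mean()+375,ys.mean()+190) if len(xs) else 0)
b=np.zeros_like(Z,bool); b[190:280,375:425]=1
rect((abs(Z-90)<6)&b,"boardtop")
b=np.zeros_like(Z,bool); b[150:280,195:400]=1
mc=(abs(Z-55)<5)&b; rect(mc,"caddyrim"); 
k=np.zeros_like(Z,bool);k[185:285,270:360]=1
mk=k&(Z>70); rect(mk,"cartonhi"); print("carton zmax",np.percentile(Z[mk],[50,99]))
t=np.zeros_like(Z,bool);t[280:315,230:265]=1
rect(t&(abs(Z-34)<6),"tin")
t=np.zeros_like(Z,bool);t[280:352,315:358]=1
rect(t&(hsv[...,1]<90),"spoon")
# carton faces: front face & bottom face via plane fit
for nm,m in(("bottomface",k&(Z>3)&(Z<24)),("front",k&(Z>35)&(Z<110))):
    P=c[m]; ct=P.mean(0); n=np.linalg.svd(P-ct,full_matrices=False)[2][2]; print(nm,len(P),ct.round(0),n.round(2))
cv2.imwrite("pics/crop.png",cv2.resize(p[140:360,195:435,::-1],None,fx=3.3,fy=2.7*1.0,interpolation=cv2.INTER_CUBIC))
```

```text
table [279. 282.  -5.] [110 112 144]
tin [397. 166.  34.] [ 13  10 238]
spoonbowl [305. -48.   2.] [ 11   9 236]
spoontip [414. -10.  18.] [ 16  12 226]
board [ 575. -174.   89.] [ 12 150 199]
board2 [ 469. -202.   90.] [ 12 150 138]
caddyFL [481. 224.  41.] [ 12 151 120]
caddyFLtop [465. 221.  53.] [ 12 148 217]
c1 [451.  33.  -4.] [110 110 153]
c2 [478. -63.  29.] [ 11  92 128]
ctop [589.  24. 182.] [ 14 121 202]
board 539 (np.float64(401.4656771799629), np.float64(234.00371057513914))
boardb 539 (np.float64(401.4656771799629), np.float64(234.00371057513914))
boardtop 553 [ 533.3 -186.2] [149.9  19. ] 21.2 [[460.0, -204.0], [467.0, -222.0], [607.0, -168.0], [600.0, -150.0]]
caddyrim 2747 [596.6  40.3] [284.2 448.7] 14.4 [[403.0, 222.0], [515.0, -212.0], [790.0, -142.0], [679.0, 293.0]]
cartonhi 3207 [489.3 -10.4] [238.6 100.8] 21.6 [[360.0, -8.0], [397.0, -101.0], [619.0, -13.0], [582.0, 80.0]]
carton zmax [172.98638803 204.31795441]
tin 663 [395.1 167.5] [67.2 64.3] 89.3 [[363.0, 134.0], [427.0, 133.0], [428.0, 201.0], [363.0, 202.0]]
spoon 875 [351.1 -25.8] [156.1  56.8] 25.7 [[268.0, -34.0], [293.0, -85.0], [434.0, -17.0], [409.0, 34.0]]
bottomface 791 [588.  12.   9.] [ 0.02  0.01 -1.  ]
front 2500 [553.   1.  58.] [-0.15 -0.05 -0.99]
```

View pics/crop.png

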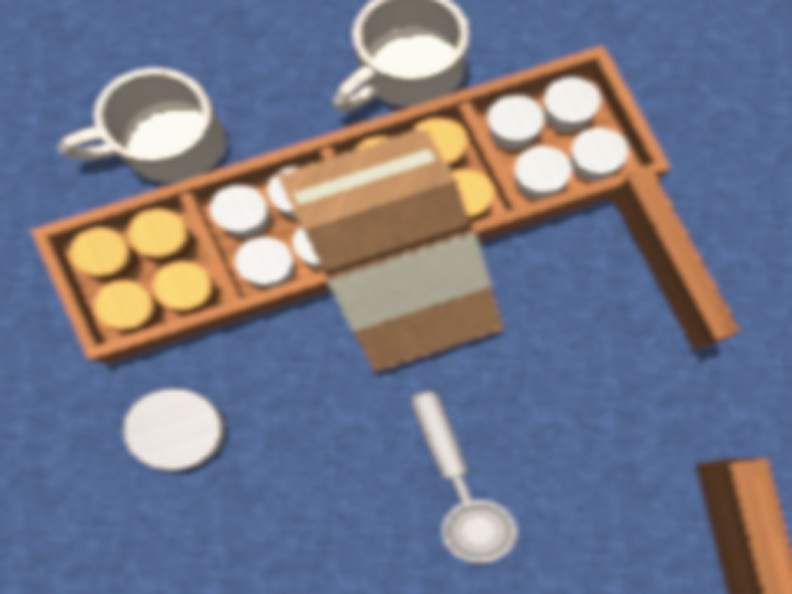

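```bash
cat >> h.py <<'E'
yaw=np.radians(21.2); X=np.array([np.cos(yaw),np.sin(yaw),0]); Y=np.array([-X[1],X[0],0]); Zv=np.array([0,0,1.])
O=np.array([533.3,-186.2,0])+75*X+190*Y   # middle of caddy front, on table
def toC(P): q=np.asarray(P,float)-O; return np.stack([q@X,q@Y,q@Zv],-1)
def ray(i,uv,z):
    K=np.array(i["mtx"],float);D=np.array(i["distortion"],float)
    a=cv2.undistortPoints(np.array(uv,float).reshape(-1,1,2),K,D).reshape(-1,2)
    v=np.c_[a,np.ones(len(a))]@rot(i).T; o=np.array(i["xyz"]); return o+v*((z-o[2])/v[:,2])[:,None]
def ori(fwd,y,tilt):
    t=np.radians(tilt); z=-np.cos(t)*Zv+np.sin(t)*fwd; return np.c_[np.cross(y,z),y,z]
def goal(c,M):
    s=telemetry.observe(); p=np.array(s["position"]); A=R.from_quat(s["tool_rot"]).as_matrix()
    w=O+c[0]*X+c[1]*Y+c[2]*Zv
    print("t",s["time_s"],"tcpC",toC(p).round(1),"F",np.round(s["wrist_force"],1),"w",round(s["width"]*91.8,1))
    print("shift",(A.T@(w-p)).round(1),"turn",np.degrees(R.from_matrix(A.T@M).as_rotvec()).round(1))
E
python3 - <<'E'
from h import *
i=camera_info("top"); z=np.load("top0.npz"); p=z["p"]
print("front edge C",toC(ray(i,[(309.5,277.8),(347.1,262.2)],28)).round(1))
print("caddy FL,BL,FR",toC(ray(i,[(195+90/3.3,140+358/2.7),(195+33/3.3,140+232/2.7),(195+665/3.3,140+168/2.7)],55)).round(1))
print("spoon",toC(ray(i,[(195+425/3.3,140+392/2.7),(195+478/3.3,140+560/2.7)],4)).round(1),"tin",toC([395,167,0]).round(0))
s=telemetry.observe()
goal([-115,-25,150],ori(X,-Y,35))
E
```

```text
front edge C [[-85.1  36.2  28. ]
 [-84.3 -59.1  28. ]]
caddy FL,BL,FR [[-1.600e+00  2.167e+02  5.500e+01]
 [ 1.161e+02  2.174e+02  5.500e+01]
 [-1.000e-01 -2.176e+02  5.500e+01]]
spoon [[-112.2   11.2    4. ]
 [-259.5   30.8    4. ]] tin [-76. 189.   0.]
t 0.1 tcpC [-540.7 -447.1  226. ] F [-0.3  0.5 -1. ] w 91.9
shift [ 400.8 -445.7   76.6] turn [ 0.9 35.  -3.2]
```

Front bottom edge is at −84 in front of the caddy, against −82 expected, and the caddy corners agree with the board's frame. Moving in with the tool tilted forward.

{"fn": "arm_command", "kwargs": {
  "commands": [
    [[50,38,-46,8,0,4,0],[50,77,-92,15,0,8,0],[50,115,-138,23,0,12,0],[50,154,-184,31,0,15,-1],[50,192,-230,38,0.5,18,-2]]
  ]
}}

```text
time_s: 0.72
position: [304.3, -314.2, 188.0]
tool_rot: [0.973, 0.171, 0.154, -0.03]
wrist_force: [1.0, 0.2, -0.9]
width: 0.552
```

```bash
python3 -c "
from h import *
goal([-132,-12,150],ori(X,-Y,35))"
```

```text
t 0.725 tcpC [-334.8 -226.6  188. ] F [ 1.   0.2 -0.9] w 50.7
shift [ 176.3 -218.6   98.6] turn [ 0.3 16.9 -1.2]
```

{"fn": "arm_command", "kwargs": {
  "commands": [
    [[50,35,-44,20,0,4,0],[50,70,-88,40,0,8,0],[50,106,-132,59,0,12,0],[50,141,-175,79,0,15,-1],[50,176,-219,99,0.3,17,-1.2]]
  ]
}}

```text
time_s: 1.35
position: [401.8, -69.2, 145.9]
tool_rot: [0.942, 0.179, 0.28, -0.054]
wrist_force: [0.2, -0.4, -0.6]
width: 0.542
```

```bash
python3 -c "
from h import *
goal([-132,-12,90],ori(X,-Y,35));goal([-132,-12,32],ori(X,-Y,35))"
```

```text
t 1.35 tcpC [-155.3  -33.4  145.9] F [ 0.2 -0.4 -0.6] w 49.8
shift [-10.9 -21.2  59.6] turn [-0.2  1.9  0.3]
t 1.35 tcpC [-155.3  -33.4  145.9] F [ 0.2 -0.4 -0.6] w 49.8
shift [-42.6 -21.2 108.2] turn [-0.2  1.9  0.3]
```

{"fn": "arm_command", "kwargs": {
  "commands": [
    [[50,-10,-21,30,0,1,0],[50,-22,-21,58,0,2,0],[50,-34,-21,88,0,2,0],[50,-43,-21,108,0,2,0],[50,-43,-21,108,0,2,0]]
  ]
}}

```text
time_s: 1.98
position: [374.7, -52.9, 129.4]
tool_rot: [0.937, 0.183, 0.29, -0.066]
wrist_force: [0.4, 1.8, -0.3]
width: 0.546
```

```bash
python3 -c "
from h import *
goal([-100,-12,32],ori(X,-Y,35))
i,p,d=cam('side')
cv2.imwrite('pics/s1.png',cv2.resize(p[150:320,220:440,::-1],None,fx=3.5,fy=3.5,interpolation=cv2.INTER_CUBIC))"
```

```text
t 1.975 tcpC [-174.7   -8.4  129.4] F [ 0.4  1.8 -0.3] w 50.1
shift [  6.2   6.9 122.4] turn [-1.5  0.4  0.5]
```

View pics/s1.png

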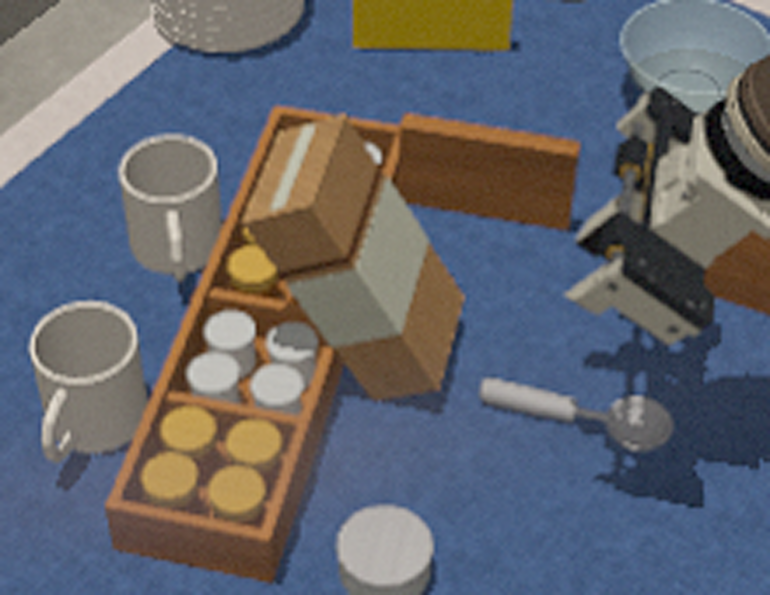

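The picture shows the carton still leaning, with its front bottom edge near (420,390). The fingers are above and to the right of the spoon. The last descent fell short, so I'm checking the joints.

```bash
python3 -c "
from h import *
print(telemetry.observe()['joints'].round(2))"
```

```text
[ 1.55  0.31 -1.27  2.57 -1.32  0.12  0.47]
```

The forward tilt this close to the base hits joint limits. I'll right the carton from behind instead, with a vertical tool pushing its top edge toward the robot. First I'll back up and straighten.

```bash
python3 -c "
from h import *
goal([-175,-12,290],ori(X,-Y,0))"
```

```text
t 2.025 tcpC [-174.7   -8.4  129.4] F [ 0.   0.8 -0.2] w 50.3
shift [  90.8    1.  -132.5] turn [ -1.3 -34.6   0.9]
```

{"fn": "arm_command", "kwargs": {
  "commands": [
    [[50,30,0,-44,0,-9,0],[50,60,0,-88,0,-18,0],[50,91,1,-132,0,-27,0],[50,91,1,-132,-1,-34.6,1],[50,91,1,-132,-1.3,-34.6,1]]
  ]
}}

```text
time_s: 2.65
position: [379.2, -46.7, 270.3]
tool_rot: [0.975, 0.201, 0.086, -0.041]
wrist_force: [1.4, 1.8, -1.6]
width: 0.546
```

```bash
python3 -c "
from h import *
print(telemetry.observe()['joints'].round(2))
goal([110,-12,290],ori(X,-Y,0))"
```

```text
[ 0.88 -0.05 -0.71  2.09 -0.21  0.97 -0.89]
t 2.65 tcpC [-168.2   -4.2  270.3] F [ 1.4  1.8 -1.6] w 50.1
shift [276.7  18.5  30.8] turn [ -2.8 -10.5   2.1]
```

{"fn": "arm_command", "kwargs": {
  "commands": [
    [[50,50,4,-5,-1,-6,1],[50,105,8,12,-2,-10.5,2],[50,160,12,18,-2.8,-10.5,2],[50,215,16,24,-2.8,-10.5,2],[50,272,18,30,-2.8,-10.5,2]]
  ]
}}

```text
time_s: 3.28
position: [638.5, 48.3, 290.1]
tool_rot: [0.982, 0.187, 0.001, 0.001]
wrist_force: [0.3, -0.1, 1.3]
width: 0.545
```

```bash
python3 -c "
from h import *
print(telemetry.observe()['joints'].round(2))
goal([110,-12,155],ori(X,-Y,0))"
```

```text
[ 0.33  0.54 -0.8   1.39  0.38  1.37 -1.67]
t 3.275 tcpC [107.9  -9.4 290.1] F [ 0.3 -0.1  1.3] w 50.1
shift [  2.    2.4 135.1] turn [ 0.1 -0.   0.3]
```

{"fn": "arm_command", "kwargs": {
  "commands": [
    [[50,2,2,45,0,0,0.3],[50,2,2,90,0,0,0.3],[50,2,2,130,0,0,0.3],[50,2,2,135,0,0,0.3],[50,2,2,135,0,0,0.3]]
  ]
}}

```text
time_s: 3.9
position: [641.7, 48.6, 156.5]
tool_rot: [0.983, 0.185, 0.001, 0.001]
wrist_force: [-0.3, -0.5, 0.8]
width: 0.546
```

{"fn": "arm_command", "kwargs": {
  "commands": [
    [[50,-7,0,0,0,0,0],[50,-14,0,0,0,0,0],[50,-21,0,0,0,0,0],[50,-28,0,0,0,0,0],[50,-33,0,0,0,0,0]]
  ]
}}

```text
time_s: 4.53
position: [610.5, 36.2, 156.5]
tool_rot: [0.983, 0.185, 0.001, 0.001]
wrist_force: [0.4, 0.8, 1.3]
width: 0.543
```

```bash
python3 -c "
from h import *
goal([35,-12,155],ori(X,-Y,0))"
```

```text
t 4.525 tcpC [ 77.4 -10.6 156.5] F [0.4 0.8 1.3] w 49.8
shift [-42.4   1.3   1.4] turn [ 0.1 -0.1  0.1]
```

{"fn": "arm_command", "kwargs": {
  "commands": [
    [[50,-5,0,0,0,0,0],[50,-10,0,0,0,0,0],[50,-15,0,0,0,0,0],[50,-20,0,0,0,0,0],[50,-25,0,0,0,0,0]]
  ]
}}

```text
time_s: 5.15
position: [586.8, 27.0, 156.4]
tool_rot: [0.983, 0.185, 0.001, 0.001]
wrist_force: [-0.4, -0.3, -0.1]
width: 0.545
```

```bash
python3 -c "
from h import *
goal([35,-12,155],ori(X,-Y,0))
i,p,d=cam('side')
cv2.imwrite('pics/s2.png',cv2.resize(p[130:320,220:440,::-1],None,fx=3,fy=3,interpolation=cv2.INTER_CUBIC))"
```

```text
t 5.15 tcpC [ 52.  -10.6 156.4] F [-0.4 -0.3 -0.1] w 50.0
shift [-17.    1.4   1.4] turn [ 0.1 -0.1  0.1]
```

View pics/s2.png

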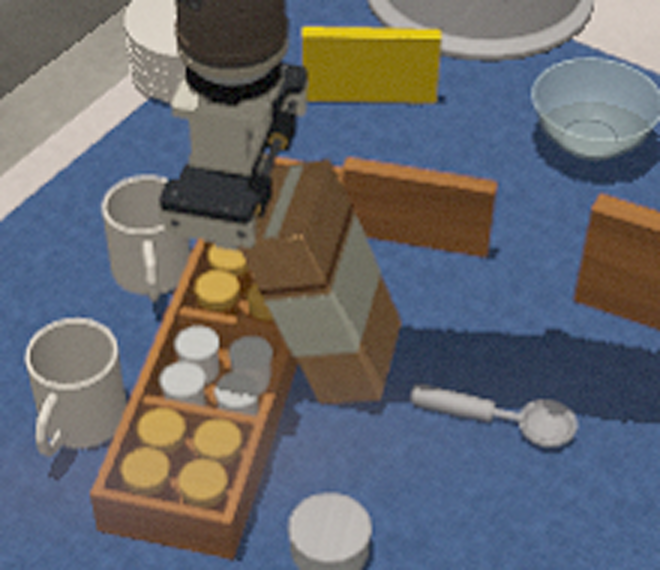

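The fingers are behind the carton's top at (240,215), and its lean is shrinking. Its back bottom edge at (320,400) is still in place.

{"fn": "arm_command", "kwargs": {
  "commands": [
    [[50,-4,0,0,0,0,0],[50,-8,0,0,0,0,0],[50,-12,0,0,0,0,0],[50,-16,0,0,0,0,0],[50,-19,0,0,0,0,0]]
  ]
}}

```text
time_s: 5.82
position: [568.3, 19.7, 156.3]
tool_rot: [0.983, 0.185, 0.001, 0.001]
wrist_force: [0.4, -0.5, 0.1]
width: 0.541
```

```bash
python3 -c "
from h import *
goal([110,-12,155],ori(X,-Y,0))
i,p,d=cam('side')
cv2.imwrite('pics/s3.png',cv2.resize(p[130:320,220:440,::-1],None,fx=3,fy=3,interpolation=cv2.INTER_CUBIC))"
```

```text
t 5.825 tcpC [ 32.1 -10.7 156.3] F [ 0.4 -0.5  0.1] w 49.7
shift [77.9  1.4  1.4] turn [ 0.1 -0.1  0.1]
```

View pics/s3.png

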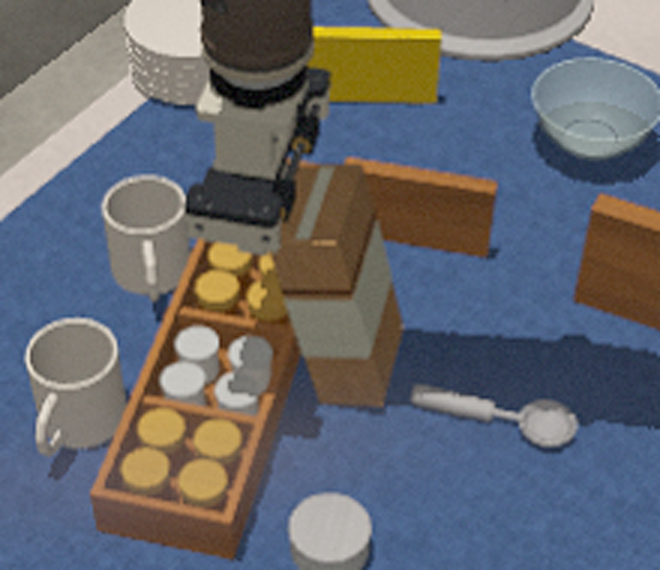

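Nearly there but still leaning a little; a few more mm.

{"fn": "arm_command", "kwargs": {
  "commands": [
    [[50,-3,0,0,0,0,0],[50,-6,0,0,0,0,0],[50,-9,0,0,0,0,0],[50,-12,0,0,0,0,0],[50,-12,0,0,0,0,0]]
  ]
}}

```text
time_s: 6.5
position: [556.6, 15.0, 156.3]
tool_rot: [0.983, 0.185, 0.001, 0.001]
wrist_force: [-0.4, 0.8, -0.8]
width: 0.544
```

```bash
python3 -c "
from h import *
goal([110,-12,155],ori(X,-Y,0))
i,p,d=cam('side');c=toC(cloud(i,d))
cv2.imwrite('pics/s4.png',cv2.resize(p[130:320,220:440,::-1],None,fx=3,fy=3,interpolation=cv2.INTER_CUBIC))
for uv in((330,185),(320,190),(330,200),(325,215),(330,240),(333,258),(347,240),(350,215)): print(uv,c[uv[1],uv[0]].round(0))
"
```

```text
t 6.5 tcpC [ 19.5 -10.9 156.3] F [-0.4  0.8 -0.8] w 50.0
shift [90.5  1.3  1.4] turn [ 0.1 -0.   0.1]
(330, 185) [  37. -288.   -9.]
(320, 190) [ -5.   9. 238.]
(330, 200) [-28.  -2. 200.]
(325, 215) [-25.  38. 186.]
(330, 240) [-38.  36.  96.]
(333, 258) [-48.  39.  29.]
(347, 240) [-79.  19.  88.]
(350, 215) [-75. -36. 125.]
```

View pics/s4.png

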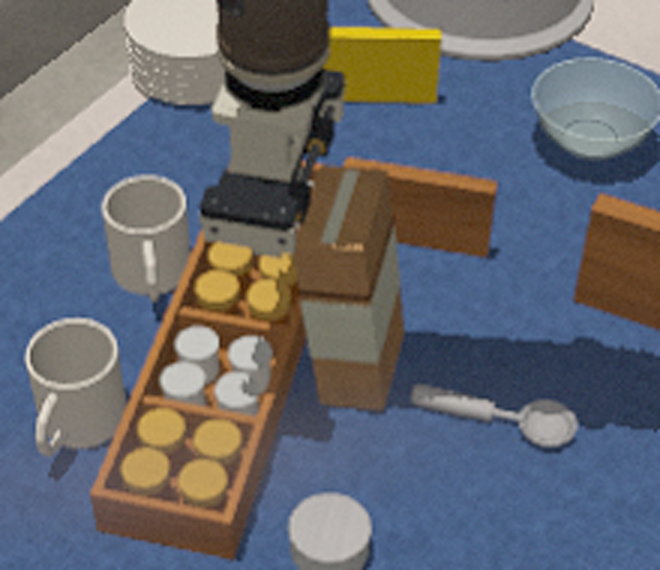

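```bash
cat >> h.py <<'E'
def carton():
    i,p,d=cam('top' if 0 else 'side'); c=toC(cloud(i,d)); out=[]
    f=c[(abs(c[...,1]+12)<200)&(c[...,0]<-55)&(c[...,0]>-110)&(c[...,2]>25)&(c[...,2]<185)]
    return i,p,c,f
E
python3 -c "
from h import *
for k in range(2):
  i,p,c,f=carton()
  f=f[(f[:,1]<25)&(f[:,1]>-50)]
  for a in range(30,190,30):
    g=f[(f[:,2]>a)&(f[:,2]<a+30)]; print(a,len(g),np.median(g,0).round(1),np.percentile(g[:,0],[10,90]).round(1)) if len(g) else 0
"
```

```text
30 61 [-83.8  -8.2  44.9] [-85.3 -82. ]
60 64 [-79.9 -13.4  75.2] [-81.3 -78.4]
90 68 [-76.  -10.4 105.8] [-77.6 -74.1]
120 68 [-72.1 -11.4 135.1] [-73.6 -70.4]
150 82 [-68.  -10.4 165.1] [-70.  -66.2]
180 17 [-65.4 -20.6 183.2] [-66.3 -64.7]
30 61 [-84.5 -15.8  45.3] [-86.2 -83.1]
60 55 [-81.1 -11.7  77.6] [-82.7 -79.8]
90 59 [-78.1  -9.5 104.4] [-79.4 -76.7]
120 68 [-74.7 -13.2 132.7] [-76.3 -73.2]
150 72 [-71.   -9.5 163.4] [-72.6 -69.7]
180 14 [-69.   -7.5 182.1] [-70.1 -68.3]
```

It is still settling onto its base, going from 7.5° to 6.3° between frames. I'll back the fingers off behind it, then rise.

{"fn": "arm_command", "kwargs": {
  "commands": [
    [[50,15,0,0,0,0,0],[50,40,0,-10,0,0,0],[50,65,0,-40,0,0,0],[50,65,0,-90,0,0,0],[50,65,0,-135,0,0,0]]
  ]
}}

```text
time_s: 7.28
position: [618.2, 39.9, 292.9]
tool_rot: [0.983, 0.185, 0.001, 0.0]
wrist_force: [1.0, 0.1, -1.2]
width: 0.544
```

```bash
python3 -c "
from h import *
print(telemetry.observe()['joints'].round(2))
goal([20,95,290],ori(-Y,-X,0))
i,p,c,f=carton()
f=f[(f[:,1]<25)&(f[:,1]>-50)]
for a in range(30,190,50):
    g=f[(f[:,2]>a)&(f[:,2]<a+30)]; print(a,len(g),np.median(g,0).round(1)) if len(g) else 0
L=c[(c[...,1]>25)&(c[...,1]<55)&(c[...,0]<-35)&(c[...,0]>-80)&(c[...,2]>30)&(c[...,2]<170)]
print('left',len(L),np.percentile(L[:,1],[10,50,90]),'slope y/x',np.polyfit(L[:,0],L[:,1],1))
"
```

```text
[ 0.37  0.5  -0.81  1.44  0.37  1.35 -1.66]
t 7.275 tcpC [ 85.9 -10.  292.9] F [ 1.   0.1 -1.2] w 49.9
shift [ -65.7 -105.1    2.6] turn [-0.  -0.1 90.1]
30 13 [-92.4 -13.6  45.1]
80 15 [-95.9  -9.   93.8]
130 15 [-99.3  -8.3 146.6]
180 5 [-101.8  -14.5  181.9]
left 605 [37.71123373 39.59555766 41.61793436] slope y/x [2.15180943e-03 3.97861619e+01]
```

It's rocking about 4° forward as it settles. I'll carry on moving and recheck.

{"fn": "arm_command", "kwargs": {
  "commands": [
    [[15,-13,-21,0,0,0,9],[15,-26,-42,0,0,0,18],[15,-39,-63,0,0,0,27],[15,-52,-84,0,0,0,36],[15,-66,-105,0,0,0,45]]
  ]
}}

```text
time_s: 7.95
position: [520.6, 115.9, 298.5]
tool_rot: [0.978, -0.207, 0.005, -0.002]
wrist_force: [-0.1, -0.2, -0.1]
width: 0.169
```

```bash
python3 -c "
from h import *
print(telemetry.observe()['joints'].round(2))
goal([-58,105,200],ori(-Y,-X,0))
i,p,c,f=carton()
f=f[(f[:,1]<25)&(f[:,1]>-50)]
for a in range(30,190,50):
    g=f[(f[:,2]>a)&(f[:,2]<a+30)]; print(a,len(g),np.median(g,0).round(1)) if len(g) else 0
L=c[(c[...,1]>25)&(c[...,1]<55)&(c[...,0]<-35)&(c[...,0]>-80)&(c[...,2]>30)&(c[...,2]<170)]
print('left',len(L),np.percentile(L[:,1],[10,50,90]),'slope y/x',np.polyfit(L[:,0],L[:,1],1))
"
```

```text
[ 0.22  0.31 -0.71  1.65  0.21  1.25 -2.51]
t 7.95 tcpC [ 22.4  96.2 298.5] F [-0.1 -0.2 -0.1] w 15.5
shift [-63.8  51.4  97.6] turn [-0.5 -0.4 44.9]
30 30 [-88.5 -10.3  46.4]
80 39 [-87.8  -6.2  93.7]
130 44 [-86.8 -12.  146.8]
180 6 [-85.9 -11.1 183.4]
left 632 [37.63863281 39.51417561 41.59102985] slope y/x [6.27870939e-03 3.99071357e+01]
```

Wrong turn direction, since joint 7 is near its limit. Turning the other way.

{"fn": "arm_command", "kwargs": {
  "commands": [
    [[15,-10,10,0,0,0,-10],[15,-20,20,0,0,0,-20],[15,-35,30,0,0,0,-30],[15,-50,40,10,0,0,-40],[15,-64,51,20,0,0,-50]]
  ]
}}

```text
time_s: 8.62
position: [439.1, 99.0, 278.1]
tool_rot: [0.974, 0.227, 0.005, -0.0]
wrist_force: [0.5, 0.2, 0.9]
width: 0.16
```

{"fn": "arm_command", "kwargs": {
  "commands": [
    [[15,0,0,10,0,0,-10],[15,0,0,20,0,0,-20],[15,0,0,30,0,0,-30],[15,0,0,40,0,0,-40],[15,0,0,50,0,0,-50]]
  ]
}}

```text
time_s: 9.25
position: [440.5, 99.6, 228.0]
tool_rot: [0.785, 0.62, 0.006, 0.002]
wrist_force: [0.1, -0.8, 1.2]
width: 0.164
```

```bash
python3 -c "
from h import *
print(telemetry.observe()['joints'].round(2))
goal([-58,105,150],ori(-Y,X,0));goal([-58,105,150],ori(-Y,X,27))"
```

```text
[ 0.53  0.31 -1.06  1.92  0.31  1.07 -0.89]
t 9.25 tcpC [-58.2 110.1 228. ] F [ 0.1 -0.8  1.2] w 15.0
shift [-4.6  2.3 78. ] turn [  0.7  -0.2 -34.6]
t 9.25 tcpC [-58.2 110.1 228. ] F [ 0.1 -0.8  1.2] w 15.0
shift [-4.6  2.3 78. ] turn [ -7.5 -26.4 -34.1]
```

{"fn": "arm_command", "kwargs": {
  "commands": [
    [[15,-1,0,10,-1.5,-5.3,-6.8],[15,-2,1,20,-3,-10.6,-13.6],[15,-3,1,40,-4.5,-15.8,-20.5],[15,-4,2,60,-6,-21,-27.3],[15,-5,2,78,-7.5,-26.4,-34.1]]
  ]
}}

```text
time_s: 9.88
position: [443.3, 95.9, 149.4]
tool_rot: [0.548, 0.803, -0.132, 0.194]
wrist_force: [0.4, 0.3, -0.3]
width: 0.164
```

```bash
python3 -c "
from h import *
print(telemetry.observe()['joints'].round(2))
goal([-58,90,70],ori(-Y,X,27));goal([-58,90,26],ori(-Y,X,27))"
```

```text
[ 0.03  0.49 -0.96  2.05  0.85  1.25 -1.02]
t 9.875 tcpC [-57.  105.5 149.4] F [ 0.4  0.3 -0.3] w 15.1
shift [22.4 -1.1 77.8] turn [0.1 0.1 0.2]
t 9.875 tcpC [-57.  105.5 149.4] F [ 0.4  0.3 -0.3] w 15.1
shift [ 42.5  -1.1 116.9] turn [0.1 0.1 0.2]
```

{"fn": "arm_command", "kwargs": {
  "commands": [
    [[15,10,-1,30,0,0,0],[15,22,-1,70,0,0,0],[15,34,-1,98,0,0,0],[15,42,-1,116,0,0,0],[15,42,-1,116,0,0,0]]
  ]
}}

```text
time_s: 10.5
position: [447.9, 81.5, 25.8]
tool_rot: [0.547, 0.804, -0.133, 0.193]
wrist_force: [-1.4, -0.2, 0.8]
width: 0.162
```

```bash
python3 -c "
from h import *
print(telemetry.observe()['joints'].round(2))
goal([-59,50,26],ori(-Y,X,27));goal([-59,-80,26],ori(-Y,X,27))
i,p,c,f=carton()
f=f[(f[:,1]<25)&(f[:,1]>-50)]
for a in range(30,190,50):
    g=f[(f[:,2]>a)&(f[:,2]<a+30)]; print(a,len(g),np.median(g,0).round(1)) if len(g) else 0
cv2.imwrite('pics/s5.png',cv2.resize(p[130:320,220:440,::-1],None,fx=3,fy=3,interpolation=cv2.INTER_CUBIC))
"
```

```text
[-0.06  0.7  -0.83  2.16  1.09  1.11 -1.27]
t 10.5 tcpC [-57.8  90.5  25.8] F [-1.4 -0.2  0.8] w 14.9
shift [-36.1  -1.4  18.2] turn [0.  0.1 0.3]
t 10.5 tcpC [-57.8  90.5  25.8] F [-1.4 -0.2  0.8] w 14.9
shift [-151.9   -2.    77.5] turn [0.  0.1 0.3]
30 29 [-89.4  -5.6  48.2]
80 30 [-89.8  -8.7  94.8]
130 13 [-89.7   3.5 135.2]
```

View pics/s5.png

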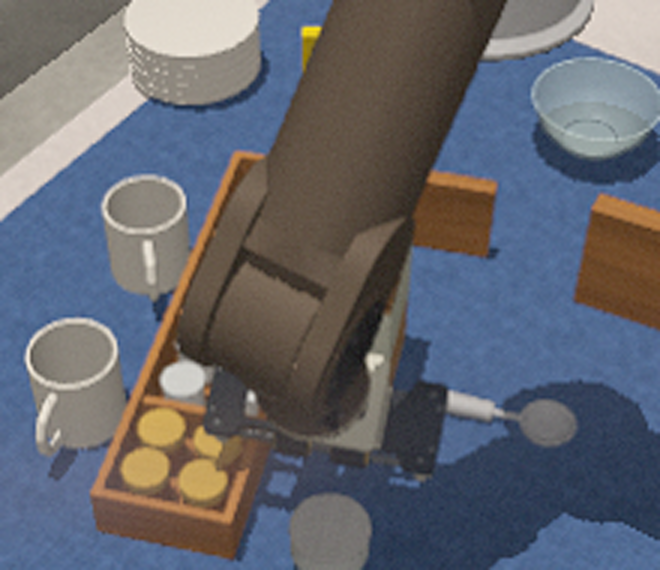

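The carton now stands upright: front face vertical at −89.5, front faces agreeing at every height. The tool is low on its left side, clear of the tin at (330,530). Closing the gap and then pushing gently.

{"fn": "arm_command", "kwargs": {
  "commands": [
    [[15,-12,-1,6,0,0,0.3],[15,-22,-1.5,11,0,0,0.3],[15,-30,-1.5,15,0,0,0.3],[15,-35,-1.5,17.5,0,0,0.3],[15,-39,-1.5,19.5,0,0,0.3]]
  ]
}}

```text
time_s: 11.18
position: [462.9, 41.1, 27.2]
tool_rot: [0.549, 0.802, -0.131, 0.194]
wrist_force: [-1.1, 3.4, 1.2]
width: 0.164
```

```bash
cat >> h.py <<'E'
def status(y,z=26):
    goal([-59.5,y,z],ori(-Y,X,27)); print(telemetry.observe()['joints'].round(2))
    i,p,d=cam('top'); c=toC(cloud(i,d)); t=c[(c[...,2]>180)&(c[...,2]<212)&(c[...,0]<-10)&(c[...,0]>-110)&(c[...,1]<60)&(c[...,1]>-220)]
    if len(t)>50:
        q=cv2.minAreaRect(t[:,:2].astype(np.float32)); print('top',len(t),np.round(q[0],1),np.round(q[1],1),round(q[2],1),'z',np.median(t[:,2]).round(1),'y',np.percentile(t[:,1],[1,99]).round(1),'x',np.percentile(t[:,0],[1,99]).round(1))
    else: print('top n',len(t))
    return p,c
E
python3 -c "
from h import *
status(25)"
```

```text
t 11.175 tcpC [-58.4  47.4  27.2] F [-1.1  3.4  1.2] w 15.1
shift [-19.4  -1.1  11.2] turn [ 0.1  0.  -0. ]
[ 0.02  0.68 -0.81  2.17  1.13  1.07 -1.22]
top 1079 [-60.8 -12.5] [100.   60.2] 89.4 z 198.7 y [-61.5  35.1] x [-89.7 -31.6]
```

Contact at 3.4 N, and the carton is upright and square with its top at z 199. Pushing.

{"fn": "arm_command", "kwargs": {
  "commands": [
    [[15,-4,-1,2.2,0,0,0],[15,-9,-1,4.8,0,0,0],[15,-14,-1,7.4,0,0,0],[15,-19,-1,10,0,0,0],[15,-24,-1,12.8,0,0,0]]
  ]
}}

```text
time_s: 11.85
position: [472.2, 14.8, 26.8]
tool_rot: [0.549, 0.802, -0.131, 0.194]
wrist_force: [-2.5, 5.0, 5.3]
width: 0.165
```

```bash
python3 -c "
from h import *
status(-10)"
```

```text
t 11.85 tcpC [-59.3  19.5  26.8] F [-2.5  5.   5.3] w 15.1
shift [-25.9  -0.2  14.1] turn [ 0.1  0.1 -0. ]
[ 0.08  0.67 -0.8   2.18  1.15  1.05 -1.18]
top 1352 [-61.8 -40.3] [100.3  60.2] 89.7 z 198.8 y [-89.1   8.4] x [-91.7 -32.6]
```

{"fn": "arm_command", "kwargs": {
  "commands": [
    [[15,-5,0,2.5,0,0,0],[15,-11,0,5.6,0,0,0],[15,-17,0,8.6,0,0,0],[15,-23,0,11.8,0,0,0],[15,-28,0,14.8,0,0,0]]
  ]
}}

```text
time_s: 12.52
position: [483.9, -16.0, 26.4]
tool_rot: [0.55, 0.802, -0.131, 0.194]
wrist_force: [-1.8, 5.2, 5.4]
width: 0.163
```

```bash
python3 -c "
from h import *
status(-45)"
```

```text
t 12.525 tcpC [-59.5 -13.5  26.4] F [-1.8  5.2  5.4] w 14.9
shift [-27.8   0.   14.7] turn [ 0.1  0.1 -0.1]
[ 0.14  0.67 -0.78  2.18  1.18  1.03 -1.13]
top 1540 [-61.6 -39.7] [167.9  61. ] 88.8 z 198.8 y [-122.   -23.3] x [-92.3 -32.8]
```

{"fn": "arm_command", "kwargs": {
  "commands": [
    [[15,-5,0,2.5,0,0,0],[15,-11,0,5.6,0,0,0],[15,-17,0,8.6,0,0,0],[15,-23,0,11.8,0,0,0],[15,-28,0,14.8,0,0,0]]
  ]
}}

```text
time_s: 13.2
position: [495.7, -46.8, 26.1]
tool_rot: [0.55, 0.802, -0.132, 0.194]
wrist_force: [-1.8, 5.1, 4.8]
width: 0.163
```

```bash
python3 -c "
from h import *
p,c=status(-70)
b=c[(abs(c[...,2]-90)<5)&(c[...,0]<-100)&(c[...,0]>-160)&(c[...,1]<-150)&(c[...,1]>-220)]
print('board',len(b),np.percentile(b[:,1],[2,50,98]).round(1),np.percentile(b[:,0],[1,99]))"
```

```text
t 13.2 tcpC [-59.6 -46.4  26.1] F [-1.8  5.1  4.8] w 14.9
shift [-21.    0.2  10.8] turn [ 0.1  0.1 -0.1]
[ 0.2   0.66 -0.76  2.18  1.21  1.   -1.07]
top 1587 [-60.9 -67.7] [177.2  62.3] 87.7 z 198.8 y [-154.7    0.5] x [-92.6 -33.2]
board 186 [-198.7 -190.1 -181.5] [-149.52257845 -100.76396827]
```

{"fn": "arm_command", "kwargs": {
  "commands": [
    [[15,-4,0,2,0,0,0],[15,-8,0,4,0,0,0],[15,-11,0,5.6,0,0,0],[15,-14,0,7.1,0,0,0],[15,-17,0,8.7,0,0,0]]
  ]
}}

```text
time_s: 13.88
position: [502.8, -65.6, 26.1]
tool_rot: [0.55, 0.801, -0.132, 0.194]
wrist_force: [-1.4, 3.8, 2.4]
width: 0.167
```

```bash
python3 -c "
from h import *
p,c=status(-76)"
```

```text
t 13.875 tcpC [-59.8 -66.5  26.1] F [-1.4  3.8  2.4] w 15.3
shift [-8.4  0.4  4.5] turn [ 0.1  0.2 -0.2]
[ 0.23  0.66 -0.75  2.17  1.23  0.99 -1.04]
top 1618 [-62.5 -94.9] [163.9  60.3] 89.5 z 198.8 y [-174.8  -19.6] x [-92.8 -33.3]
```

Roughly 5 mm left; creeping in.

{"fn": "arm_command", "kwargs": {
  "commands": [
    [[15,-1.5,0,0.8,0,0,0],[15,-3,0,1.5,0,0,0],[15,-4.5,0,2.3,0,0,0],[15,-6,0,3.1,0,0,0],[15,-7,0,3.6,0,0,0]]
  ]
}}

```text
time_s: 14.55
position: [504.8, -70.7, 25.9]
tool_rot: [0.55, 0.802, -0.131, 0.193]
wrist_force: [-11.2, 16.5, 11.5]
width: 0.164
```

```bash
python3 -c "
from h import *
p,c=status(-76)"
```

```text
t 14.55 tcpC [-59.8 -72.   25.9] F [-11.2  16.5  11.5] w 15.0
shift [-3.6  0.3  1.7] turn [ 0.1 -0.  -0. ]
[ 0.25  0.66 -0.74  2.17  1.23  0.98 -1.02]
top 1618 [-61.3 -93.8] [175.4  62.7] 87.7 z 198.8 y [-179.5  -25.1] x [-92.8 -33.4]
```

The force rose to 20 N right where the board should be (TCP −72, predicted −72.5). One small squaring press, then retreat.

{"fn": "arm_command", "kwargs": {
  "commands": [
    [[15,-1,0,0.5,0,0,0],[15,-1.5,0,0.8,0,0,0],[15,-1.5,0,0.8,0,0,0],[15,-1,0,0.5,0,0,0],[15,0,0,0,0,0,0]]
  ]
}}

```text
time_s: 15.22
position: [504.5, -70.0, 25.9]
tool_rot: [0.549, 0.803, -0.131, 0.193]
wrist_force: [-2.1, 4.4, 3.2]
width: 0.167
```

{"fn": "arm_command", "kwargs": {
  "commands": [
    [[15,2,0,-1,0,0,0],[15,6,0,-3,0,0,0],[15,16,0,-8,0,0,0],[15,34,0,-17,0,0,0],[15,53,0,-27,0,0,0]]
  ]
}}

```text
time_s: 15.85
position: [482.3, -12.9, 26.0]
tool_rot: [0.549, 0.803, -0.13, 0.193]
wrist_force: [0.1, 0.2, 0.1]
width: 0.163
```

```bash
python3 -c "
from h import *
p,c=status(0,150)
"
```

```text
t 15.85 tcpC [-59.9 -10.   26. ] F [0.1 0.2 0.1] w 15.0
shift [ -47.2    0.7 -115.1] turn [ 0.2 -0.1  0. ]
[ 0.13  0.67 -0.78  2.18  1.18  1.03 -1.13]
top 1583 [-61.  -63.2] [234.9  61.8] 88.6 z 198.8 y [-179.5  -80.8] x [-92.8 -33.5]
```

{"fn": "arm_command", "kwargs": {
  "commands": [
    [[15,27,0,-30,0,0,0],[15,40,0,-70,0,0,0],[15,35,0,-115,0,0,0],[15,25,0,-160,0,0,0],[15,10,0,-200,0,0,0]]
  ]
}}

```text
time_s: 16.52
position: [443.9, 84.2, 201.4]
tool_rot: [0.547, 0.805, -0.129, 0.192]
wrist_force: [1.0, 0.1, 0.1]
width: 0.162
```

```bash
python3 -c "
from h import *
for n in ('top','side'):
    i,p,d=cam(n); c=toC(cloud(i,d)); h=c[...,2]
    W=lambda a,b,e,f,z0,z1:c[(c[...,0]>a)&(c[...,0]<b)&(c[...,1]>e)&(c[...,1]<f)&(h>z0)&(h<z1)]
    t=W(-110,-10,-200,-60,185,212); q=cv2.minAreaRect(t[:,:2].astype(np.float32)); print(n,len(t),np.round(q[0],1),np.round(q[1],1),round(q[2],1),'z',np.percentile(t[:,2],[5,50,95]).round(1))
    f=W(-105,-80,-170,-90,30,185); 
    if len(f)>50: print('front',len(f),'x=',np.c_[f[:,1:],np.ones(len(f))].shape,np.linalg.lstsq(np.c_[f[:,1:],np.ones(len(f))],f[:,0],rcond=None)[0].round(4))
    L=W(-90,-35,-95,-65,30,185); 
    if len(L)>50: print('left',len(L),np.linalg.lstsq(np.c_[L[:,[0,2]],np.ones(len(L))],L[:,1],rcond=None)[0].round(4))
    b=W(-160,-20,-215,-165,80,100); print('board',len(b),np.percentile(b[:,1],[1,99]).round(1))
    q=W(-120,-30,145,235,28,40); print('tin',q.mean(0).round(1) if len(q) else 0)
    A=p[110:360,180:440,::-1] if n=='top' else p[130:320,220:440,::-1]
    cv2.imwrite('pics/f_%s.png'%n,cv2.resize(A,(520,500) if n=='top' else (660,570),interpolation=cv2.INTER_CUBIC))
s=telemetry.observe(); print(s['time_s'],s['wrist_force'].round(1),toC(s['position']))
"
```

```text
top 1552 [ -62.8 -130.9] [100.6  60.3] 89.5 z [195.6 198.9 201.2]
front 232 x= (232, 3) [ 8.20000e-03  2.00000e-03 -9.20999e+01]
left 219 [-9.50000e-03  8.00000e-04 -8.16017e+01]
board 242 [-199.  -171.9]
tin [-95.2 212.4  32. ]
side 217 [ -87.7 -115.2] [95.9 34.6] 65.7 z [187.4 196.7 199.8]
front 120 x= (120, 3) [ 6.00000e-03  1.30000e-03 -9.12792e+01]
left 137 [-6.94000e-02  3.00000e-04 -8.52441e+01]
board 117 [-196.9 -170.1]
tin [-74.9 191.4  33. ]
16.625 [-0.1 -0.2 -0.9] [-58.45681701  95.05923202 203.70603158]
```

View pics/f_top.png

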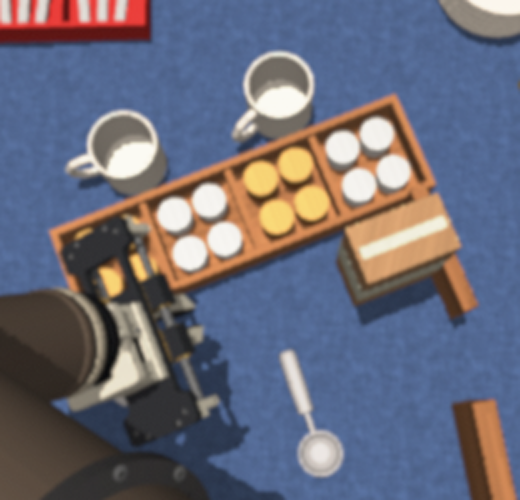

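View pics/f_side.png

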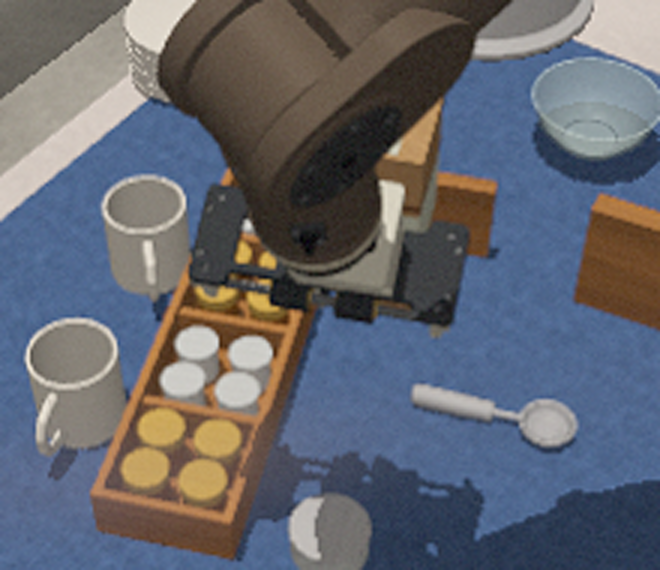

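The top view shows the carton standing flush along the board at (450,250), and the spoon, mugs and tin have not moved. Its centre is (−62.8, −130.9), so its side is at −181 on the board's face, square to about 0.5° and vertical to about 0.1°. Handing in.

```bash
python3 -c "
from rig import r
print(r.sign_off())"
```

```text
the job is handed in; nothing more can be done
None
```

The carton is standing on its base again with its side against the end board, and I handed the job in at about 16.6 s. I pushed its top edge from behind until it dropped upright, then pushed it low on its left side along the caddy to the board. It was never pinched or lifted.

**Last checks:**
- **Against the board:** the carton's side is at −181 mm from the caddy's middle, and the board's face is there too. The push force rose to about 20 N where contact was predicted.
- **Square and upright:** it is square to within about 0.5° and vertical to within about 0.1°. It spans 33 to 93 mm in front of the caddy, between the board's ends at 0 and 150 mm.
- **Other objects:** the tin measured unmoved from the side camera (2–3 mm difference), and the spoon and mugs look unmoved in the final pictures. The jar and bottle were not in the final pictures. The arm was clear of everything at the end.

**What disagreed or went wrong:**
- My first try, a forward-tilted push from the front, ran into joint limits before touching anything.
- The carton rocked about 4° toward the robot as it landed, then settled.
- The last top-camera reading for the tin was off because the gripper hid it.
- The side camera's fit of the carton's left face was skewed by about 4°, probably because the arm partly blocked it. I relied on the top view, which had a clear line to the carton.

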